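# Put the class's motors, servos and fan back in their trays

### The arm

A 6-joint arm with a two-finger parallel gripper is mounted at the origin on the work surface. World frame = base frame: x ahead of the robot, y to its left, z up, the work surface at z = 0. Lengths are in m, angles in rad, forces in N, time in s.
With the tool pointing down it reaches from about 0.225 to 0.875 m from the base axis. Payload 3.4 kg.
Tool frame: the origin (TCP) lies between the finger pads; the fingertips stand 22 mm ahead of it and the grasp point (between the pads) lies 3 mm ahead of it (manip.finger_overhang is the distance from the TCP to the fingertips, in m); z points along the fingers, y is the line along which they close (so a half turn about z gives the same grasp; the last joint's range is limited). The gripper opens to 85 mm and grips with 20 to 120 N. Pads are 22 mm wide; open, the fingers measure 114 mm over their backs; the gripper's body (76 mm by 85 mm) begins 54 mm behind the grasp point. The pads swing forward as they close: fully open they stand 13 mm farther back than shut.
Start: joints at [-1.462, 0.276, 1.505, -0, 1.361, -0.121], TCP at [0.131, -0.56, 0.253] pointing down, gripper open.
Joint ranges: [-2.89, 2.89], [-0.75, 2.08], [0.22, 2.7], [-1.18, 4.32], [0.11, 2.71], [-2.7, 2.7]. Speed limits (rad/s): [2.57, 2.57, 3.14, 3.14, 3.14, 3.14].

### API

Orientations are given as a unit quaternion [w, x, y, z].
In Python, from rig import get_state, eyes, order, manip gives the robot as it stands.
- The arm moves only by the tool drive_tool, never from a script. Its argument "rows" is a list of rows, each a list of 4 numbers: the shift along the tool's x, y, z in units of 25 mm (1.0 is 25 mm), then the turn about the tool's z in units of 6 degrees (1.0 is 6 degrees). A call has exactly 8 rows; each row is the pose to reach, as a shift and turn from the pose commanded when the call began, along the tool's axes at that moment; what a row does not reach only later rows make up. A row lasts 1/12 s, in which the tool goes at most 41.7 mm and 7.16 degrees, less where a joint would pass 70% of its speed; a pose out of reach is approached as far as the arm can. A call with a gripper value outside its range is refused whole. "grip" is the finger opening in mm, from 0 to 85.4, set as the call begins (left out, the last holds). The fingers move at their own pace and stop on an object; "newtons" is the grip in N (left out, the last holds). Time passes only in rows, so rows that repeat a pose let the fingers close, or fill a call up. It gives the time, the measured TCP pose, the force, the opening and the grip force at its end, in the units of the state.
- get_state(): the state, without advancing time (a new reading comes with each control period).
- eyes.get_image(name): name is "side" or "top" or "wrist"; returns (picture, depth): 480x640x3 uint8, red, green, blue; 480x640 float32, m along the optical axis (not along the pixel's ray), 0 where there is no reading.
- eyes.camera_info(name): a dict with "fx", "fy", "cx", "cy" (pixels), "R" (3x3) and "t" (3): a world point X has camera coordinates R X + t. Camera axes: x right, y down, z forward; pixel columns grow to the right and rows downward; lengths in m; the calibration is good to about 2 mm. A picture is of the moment at which its call begins: read the wrist's pose just before it. camera_info takes no time and is no camera call; for the wrist camera it gives the pose at the moment of the call.
- order.sign_off(): hands the job in; it is judged then, once.
The state is a dict: "clock": time; "qpos": joint angles; "qd": joint speeds; "effort": joint torques, N m; "position": TCP position; "ee_rot": TCP orientation; "contact_force": force on the tool from outside, world axes, zero at the start; "moment": the same for the moment, N m; "width": finger opening in m; "gripper_force": force on a finger pad.
Only numpy, scipy, OpenCV 4.12 (cv2) and the standard library are available. Lean on these libraries where they do the work, as an engineer would, in place of code of your own. Each camera call takes 0.05 s, during which the arm holds its last target. There are 200 camera calls.

### The job

Clear the bench after class: put the five loose parts (two stepper motors, two hobby servos and a cooling fan) away, each in the tray that already holds one of its kind. Set them down rather than drop them, so that each stands on the tray floor the way it stood on the bench, shaft or horn up and the fan flat, with none on top of or leaning on another. Do not disturb the solder reel or the multimeter.

Things in the scene. Friction and masses are not known exactly. Their poses are not given: they have to be found in the camera images.
- motor_a: A loose square stepper motor, 42 x 42 mm, body 34 mm high, aluminium ends and dark middle; 22 mm boss and 5 mm shaft up from the middle of its top (54 mm high in all); white 2 mm wire socket low on its -x side. Stands shaft up, 220 g; the two are alike. Origin: centre of underside; x, y square to its sides, z up the shaft
- motor_b: A loose square stepper motor, 42 x 42 mm, body 34 mm high, aluminium ends and dark middle; 22 mm boss and 5 mm shaft up from the middle of its top (54 mm high in all); white 2 mm wire socket low on its -x side. Stands shaft up, 220 g; the two are alike. Origin: centre of underside; x, y square to its sides, z up the shaft
- servo_a: A loose black hobby servo on its flat bottom: body 40 (x) x 20 (y) x 36 mm high; ears at 28 mm height, 55 mm over all along x; white 20 mm disc horn on top, 10 mm off centre to +x, top at 42 mm. Grip across the 20 mm. 55 g; the two are alike. Origin: centre of underside, x along its length, z up
- servo_b: A loose black hobby servo on its flat bottom: body 40 (x) x 20 (y) x 36 mm high; ears at 28 mm height, 55 mm over all along x; white 20 mm disc horn on top, 10 mm off centre to +x, top at 42 mm. Grip across the 20 mm. 55 g; the two are alike. Origin: centre of underside, x along its length, z up
- fan: A loose black square cooling fan lying flat, 50 x 50 mm, 20 mm high, round opening with blades and hub seen from above; 50 g. Origin: centre of underside; x, y square to its sides, z up
- motor_tray: motor tray: open white tray fixed to the bench, the three alike but for contents. Outside 126 (x) x 186 (y) x 36 mm high, rim 2.5 mm wider; walls and floor 3 mm (inside 120 x 180). A like motor already sits in it (fixed), shaft up to 57 mm above the bench, square to the tray, 65 mm from its middle to +y. Else empty. Origin: centre of underside; x across, away from the robot, y along, z up
- servo_tray: servo tray: open white tray fixed to the bench, the three alike but for contents. Outside 126 (x) x 186 (y) x 36 mm high, rim 2.5 mm wider; walls and floor 3 mm (inside 120 x 180). A like servo already sits in it (fixed), length along the tray's x, top 45 mm above the bench, 77 mm from its middle to +y. Else empty. Origin: centre of underside; x across, away from the robot, y along, z up
- fan_tray: fan tray: open white tray fixed to the bench, the three alike but for contents. Outside 126 (x) x 186 (y) x 36 mm high, rim 2.5 mm wider; walls and floor 3 mm (inside 120 x 180). A like fan already sits in it (fixed), flat, top 23 mm above the bench, square to the tray, 58 mm from its middle to +y. Else empty. Origin: centre of underside; x across, away from the robot, y along, z up
- solder_reel: A reel of solder wire standing on its flange to the robot's right, 60 mm across and 44 mm high, about 400 g, loose; not part of the job. Origin: centre of its underside
- multimeter: A yellow hand multimeter lying on its back to the robot's left, 150 x 75 mm and 44 mm high at its dial, about 350 g, loose; not part of the job. Origin: centre of its underside, x along its length

How it is judged:
At the end, for the whole second after the job is handed in: Motors in the motor tray, servos in the servo tray, fan in the fan tray: each origin inside the tray (within 60 mm of its middle in x, 90 mm in y), less than 8 mm above its underside (floor at 3 mm), upright within 0.12 rad, released and at rest (x of motor_a in the frame of motor_tray between -0.06 and 0.06 m and y of motor_a in the frame of motor_tray between -0.09 and 0.09 m and z of motor_a in the frame of motor_tray between -0.002 and 0.008 m and angle between each of motor_a, motor_b, servo_a, servo_b, fan's own z axis and vertical below 0.12 rad and linear speed of each of motor_a, motor_b, servo_a, servo_b, fan below 0.02 m/s and angular speed of each of motor_a, motor_b, servo_a, servo_b, fan below 0.2 rad/s and contact force between the fingers and motor_a below 0.05 N and x of motor_b in the frame of motor_tray between -0.06 and 0.06 m and y of motor_b in the frame of motor_tray between -0.09 and 0.09 m and z of motor_b in the frame of motor_tray between -0.002 and 0.008 m and contact force between the fingers and motor_b below 0.05 N and x of servo_a in the frame of servo_tray between -0.06 and 0.06 m and y of servo_a in the frame of servo_tray between -0.09 and 0.09 m and z of servo_a in the frame of servo_tray between -0.002 and 0.008 m and contact force between the fingers and servo_a below 0.05 N and x of servo_b in the frame of servo_tray between -0.06 and 0.06 m and y of servo_b in the frame of servo_tray between -0.09 and 0.09 m and z of servo_b in the frame of servo_tray between -0.002 and 0.008 m and contact force between the fingers and servo_b below 0.05 N and x of fan in the frame of fan_tray between -0.06 and 0.06 m and y of fan in the frame of fan_tray between -0.09 and 0.09 m and z of fan in the frame of fan_tray between -0.002 and 0.008 m and contact force between the fingers and fan below 0.05 N); the robot touches nothing.
It fails at once if a part is dropped: more than 25 mm above the bench with no finger touching it ((height (world z) of motor_a above 0.025 m and contact force between the fingers and motor_a below 0.03 N) or (height (world z) of motor_b above 0.025 m and contact force between the fingers and motor_b below 0.03 N) or (height (world z) of servo_a above 0.025 m and contact force between the fingers and servo_a below 0.03 N) or (height (world z) of servo_b above 0.025 m and contact force between the fingers and servo_b below 0.03 N) or (height (world z) of fan above 0.025 m and contact force between the fingers and fan below 0.03 N)).
It fails at once if the solder reel is shifted by more than 20 mm (distance of solder_reel from where it was at the start of the episode above 0.02 m).
It fails at once if the multimeter is shifted by more than 20 mm (distance of multimeter from where it was at the start of the episode above 0.02 m).
It also fails if it takes over 141 s, if anything falls off the work surface, if the arm or the gripper's body presses on something with over 40 N, if the wrist force passes 120 N, or if a joint passes its speed limit or range.

## Working session

There is one attempt and no reset: what is moved stays moved. The work goes in short steps, Python scripts to look and compute and a tool call to move; the robot and the scene stay as the last step left them, time stands still between calls to the robot, and variables do not carry over. Pictures are saved under pics/ and viewed, at most 14 in all, crops included, and the job is handed in when it is done.

Besides the shell and the picture viewer there is one more tool, called after "Call:" as name(argument=value, ...) on one line, values as JSON. drive_tool: Moves the arm, as the interface text tells. Its arguments: {"type":"object","properties":{"rows":{"type":"array","items":{"type":"array","items":{"type":"number"}}},"grip":{"type":"number"},"newtons":{"type":"number"}},"required":["rows"]}

```bash
mkdir -p pics; ls; python3 - <<'E'
from rig import get_state, eyes, order, manip
import cv2,numpy as np
s=get_state();print(s)
for n in("top","side"):
    im,d=eyes.get_image(n);c=eyes.camera_info(n);print(n,c)
    cv2.imwrite(f"pics/{n}0.png",im[:,:,::-1]);np.savez(f"{n}0.npz",im=im,d=d,K=[c[k] for k in("fx","fy","cx","cy")],R=c["R"],t=c["t"])
E
```

```text
pics
{'clock': 0.0, 'qpos': array([-1.46201165e+00,  2.76627962e-01,  1.50617969e+00, -2.30822101e-05,
        1.36072549e+00, -1.20985647e-01]), 'qd': array([-0.00100911,  0.00021972, -0.00094539, -0.00105459,  0.00178971,
       -0.00124524]), 'effort': array([ 8.86512589e-04, -4.16776371e+01, -2.45808917e+01, -5.01142824e-05,
        1.10864098e-02,  1.72839134e-05]), 'position': array([ 0.13089714, -0.55937156,  0.25240235]), 'ee_rot': array([-9.70293580e-04,  9.93407210e-01,  1.14634955e-01, -5.36592140e-06]), 'contact_force': array([ 0.20192687,  0.07583879, -0.42607095]), 'moment': array([0.01185789, 0.0709966 , 0.00366589]), 'gripper_force': 0.0, 'width': 0.08561907399341427}
top {'fx': 527.5196848734665, 'fy': 527.5196848734665, 'cx': 308.8721107928582, 'cy': 240.30199738525724, 'R': array([[ 1.10808764e-03, -9.99983790e-01, -5.58488750e-03],
       [-9.97541653e-01, -7.14028744e-04, -7.00723890e-02],
       [ 7.00672654e-02,  5.64880426e-03, -9.97526275e-01]]), 't': array([0.00172692, 0.48229352, 1.26921781])}
side {'fx': 555.0742005382739, 'fy': 555.0742005382739, 'cx': 324.6830515827404, 'cy': 242.99068013788823, 'R': array([[-0.97137486, -0.23745131, -0.00691063],
       [-0.13425978,  0.57276938, -0.80864674],
       [ 0.19597243, -0.78457129, -0.58825394]]), 't': array([0.49969033, 0.09315462, 1.11648277])}
```

View pics/top0.png

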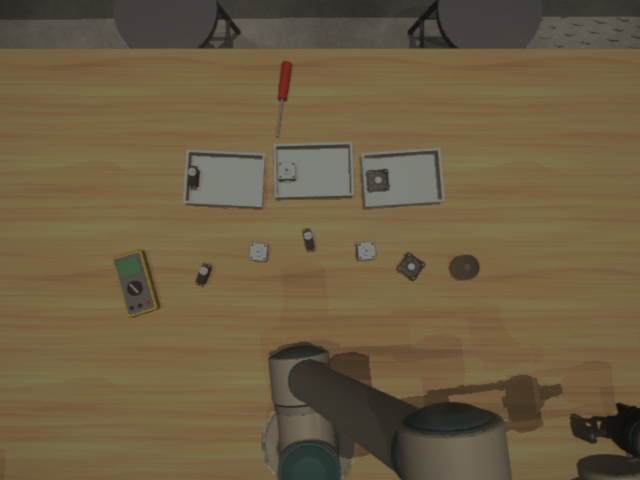

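View pics/side0.png

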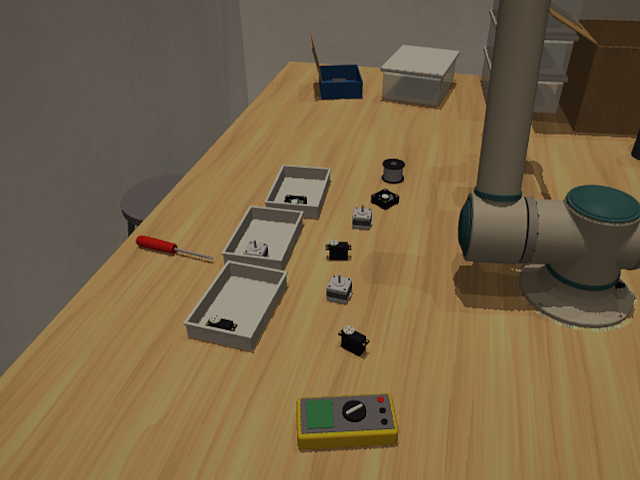

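The top view shows the servo tray (225,180), motor tray (313,171) and fan tray (402,178). The loose parts are servos at (203,274) and (308,240), motors at (258,252) and (366,251), and the fan at (411,266). The reel is at (464,267) and the meter at (136,283). The side view agrees.

```bash
cat > h.py <<'E'
import numpy as np,cv2
from scipy.spatial.transform import Rotation as Ro
def ray(uv,z,K,R,t):
    uv=np.atleast_2d(uv).astype(float);fx,fy,cx,cy=K
    d=np.c_[(uv[:,0]-cx)/fx,(uv[:,1]-cy)/fy,np.ones(len(uv))]@R
    o=-R.T@t
    return o+d*((z-o[2])/d[:,2])[:,None]
def cloud(d,K,R,t):
    v,u=np.mgrid[:d.shape[0],:d.shape[1]];fx,fy,cx,cy=K
    c=np.dstack([(u-cx)/fx*d,(v-cy)/fy*d,d])
    return (c-t)@R
def rect(P):
    (x,y),(w,h),a=cv2.minAreaRect((np.asarray(P)[:,:2]*1000).astype(np.float32))
    if w<h: w,h,a=h,w,a+90
    return np.round([x,y,w,h,(a+90)%180-90],1)
E
python3 - <<'E'
from h import *
f=np.load("top0.npz");im,d,K,R,t=[f[k] for k in("im","d","K","R","t")]
P=cloud(d,K,R,t)
print("bench z",np.median(P[300:320,200:250,2]))
m=((P[...,2]>0.012)&(d>0)).astype(np.uint8);m[:140]=0;m[330:]=0;m[:, :100]=0;m[:,500:]=0
n,L,S,C=cv2.connectedComponentsWithStats(m)
for i in range(1,n):
    if S[i,4]<20: continue
    p=P[L==i];zt=np.percentile(p[:,2],90)
    cn,_=cv2.findContours((L==i).astype(np.uint8),0,1)
    print(C[i].round(1),S[i,4],"z",np.percentile(p[:,2],[50,90,100]).round(4),"rect mm",rect(p),"ctr",rect(ray(cn[0][:,0],0.036 if S[i,4]>1500 else .03,K,R,t)))
from rig import eyes
c=eyes.camera_info("wrist");print(c, -c["R"].T@c["t"])
E
```

```text
bench z 0.001068216752040262
[312.6 166.3] 884 z [0.0352 0.0396 0.0452] rect mm [653.3  -7.3 191.2 132.3 -88.4] ctr [653.3  -7.2 191.9 134.5 -88.4]
[406.3 173.7] 911 z [0.0354 0.0393 0.0454] rect mm [ 634.9 -223.3  191.8  132.1  -86. ] ctr [ 635.  -224.2  193.   134.   -85.9]
[214.8 175. ] 1099 z [0.0357 0.0408 0.0508] rect mm [632.7 209.4 192.1 132.8  87.3] ctr [632.7 210.2 192.6 133.7  87.1]
[286.1 171.1] 325 z [0.0375 0.0416 0.0607] rect mm [649.3  57.   46.   40.9  -0. ] ctr [6.482e+02 5.680e+01 4.940e+01 4.140e+01 3.000e-01]
[377.1 180.3] 364 z [0.0205 0.0253 0.0284] rect mm [ 630.5 -164.7   54.8   53.4    1.2] ctr [ 628.5 -163.5   54.1   53.5   -0. ]
[308.3 239.7] 184 z [0.037  0.0442 0.0511] rect mm [483.2   3.8  54.7  19.7  13.9] ctr [483.1   3.8  54.6  19.9  14. ]
[257.9 251.7] 314 z [0.0348 0.0388 0.0567] rect mm [453.4 125.5  43.1  42.2  -3.4] ctr [453.  124.8  43.4  43.4 -90. ]
[365.3 250.5] 318 z [0.0351 0.0384 0.0568] rect mm [ 456.7 -133.8   42.    41.2  -88.9] ctr [ 456.9 -133.2   43.4   41.   -89.9]
[135.1 283.1] 2058 z [0.0369 0.0418 0.051 ] rect mm [378.  422.  150.2  77.8  16.9] ctr [378.5 417.4 149.5  80.2  16.9]
[410.2 266.4] 317 z [0.0189 0.0228 0.0276] rect mm [ 419.6 -244.2   54.    53.7  -36.5] ctr [ 418.7 -242.3   53.7   53.5  -36.4]
[465.6 266.9] 523 z [0.0446 0.0476 0.0524] rect mm [ 417.4 -371.1   58.5   58.2   57.1] ctr [ 417.4 -372.9   62.6   57.6  -90. ]
[202.5 274.4] 219 z [0.0359 0.0437 0.0499] rect mm [398.7 258.1  54.9  20.7 -20.6] ctr [398.7 257.6  54.5  25.4 -19.2]
{'fx': 393.23118164381685, 'fy': 393.23118164381685, 'cx': 315.817423761154, 'cy': 234.94148255639877, 'R': array([[ 0.22678384, -0.97394395, -0.0015038 ],
       [-0.94011757, -0.21931021,  0.26092526],
       [-0.25445637, -0.05775988, -0.96535783]]), 't': array([-0.57376594, -0.03378775,  0.37939949])} [ 0.19489701 -0.54431179  0.37420952]
```

```bash
cat >> h.py <<'E'
def pose():
    from rig import get_state
    s=get_state();w,x,y,z=s["ee_rot"];r=Ro.from_quat([x,y,z,w]);X=r.as_matrix()
    return s,np.array(s["position"]),r,np.degrees(np.arctan2(X[1,0],X[0,0]))
def plan(*targets):
    "each target x,y,z (mm), yaw of tool x (deg); prints move units from pose to pose"
    s,p,r,yaw=pose();print("t %.1f at"%s["clock"],(p*1000).round(1),round(yaw,1),"w",round(s["width"]*1000,1))
    for x,y,z,a in targets:
        T=np.array([x,y,z])/1000;v=T-p;c,n=np.cos(np.radians(yaw)),np.sin(np.radians(yaw))
        print("units",(np.array([c*v[0]+n*v[1],n*v[0]-c*v[1],-v[2]])/.025).round(2),"turn",round(-((a-yaw+180)%360-180)/6,2))
        p,yaw=T,a
def near(name,x,y,z0=.012,rad=.06,save=None):
    "rect of the raised points near x,y (mm) and centroid of high ones, from depth"
    from rig import eyes
    c=eyes.camera_info(name);im,d=eyes.get_image(name);K=[c[k] for k in("fx","fy","cx","cy")]
    if save: cv2.imwrite(save,im[:,:,::-1])
    P=cloud(d,K,c["R"],c["t"]);return im,P,(d>0)&(P[...,2]>z0)&(np.hypot(P[...,0]-x/1000,P[...,1]-y/1000)<rad)
E
python3 - <<'E'
from h import *
from rig import manip
print([ (k,getattr(manip,k)) for k in dir(manip) if k[0]!='_'])
plan((380,-260,200,53.5))
E
```

```text
[('MotionError', <class 'rig.MotionError'>), ('finger_overhang', 0.022)]
t 0.1 at [ 130.9 -559.4  252.5] 13.2 w 85.0
units [12.43 -9.39  2.1 ] turn -6.72
```

Call:
drive_tool(rows=[[1,-0.6,0.1,-0.5],[2.2,-1.4,0.4,-1.5],[3.4,-2.2,0.7,-2.5],[4.6,-3.1,1,-3.5],[5.8,-4,1.2,-4.5],[7,-4.8,1.4,-5.5],[8.2,-5.6,1.6,-6.5],[9.4,-6.4,1.8,-6.7]], grip=65)

```text
clock: 0.77
position: [0.324, -0.3489, 0.2078]
ee_rot: [-0.0, 0.893, 0.451, -0.0]
contact_force: [0.8, -0.9, -0.7]
width: 0.0647
gripper_force: 0.0
```

```bash
python3 -c "
from h import *
plan((419,-243,200,53.5))"
```

```text
t 0.8 at [ 324.  -348.9  207.8] 53.6 w 64.7
units [5.66 0.54 0.31] turn 0.01
```

Call:
drive_tool(rows=[[1.2,0.1,0.1,0],[2.4,0.2,0.2,0],[3.6,0.3,0.3,0],[4.6,0.4,0.3,0],[5.3,0.5,0.3,0],[5.6,0.5,0.3,0],[5.6,0.5,0.3,0],[5.6,0.5,0.3,0]])

```text
clock: 1.43
position: [0.4165, -0.2459, 0.2006]
ee_rot: [-0.0, 0.893, 0.449, -0.001]
contact_force: [0.9, 0.0, -0.0]
width: 0.0648
gripper_force: 0.0
```

```bash
python3 - <<'E'
from h import *
im,P,m=near("wrist",419,-243,.01,.06,"pics/w_fan.png")
print(rect(P[m]),np.percentile(P[m][:,2],[10,50,90]), m.sum())
m2=m&(P[...,2]>.015)&(P[...,2]<.024);print(rect(P[m2]))
r=rect(P[m2]);plan((r[0],r[1],60,53.5),(r[0],r[1],21,53.5))
E
```

```text
[ 419.1 -242.6  119.6   55.7  -35.4] [0.20935184 0.25399995 0.27086704] 69043
[ 421.5 -244.3   56.    55.7  -35.4]
t 1.5 at [ 416.3 -246.3  200.6] 53.4 w 65.0
units [0.19 0.12 5.63] turn -0.02
units [0.   0.   1.56] turn -0.0
```

View pics/w_fan.png

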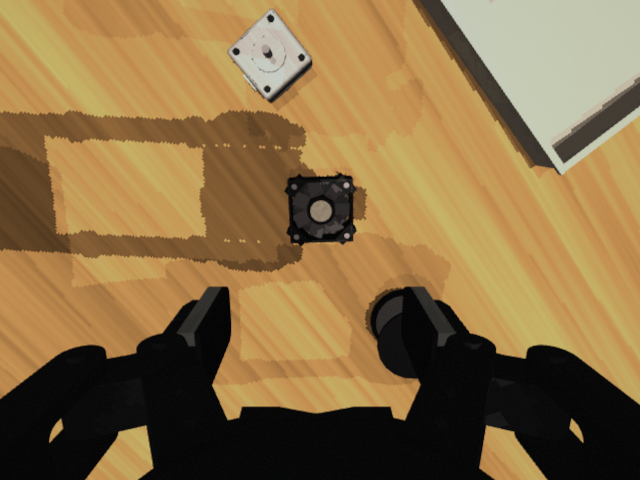

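The fan sits at (321,210), between the fingers (left edge x≈230, right edge x≈405). The motor is at (270,55), the reel at (395,330), clear of the descent.

Call:
drive_tool(rows=[[0.1,0.1,0.8,-0.2],[0.2,0.1,2,-0.2],[0.2,0.1,3.2,-0.2],[0.2,0.1,4.4,-0.2],[0.2,0.1,5.6,-0.2],[0.2,0.1,6.4,-0.2],[0.2,0.1,7,-0.2],[0.2,0.1,7.1,-0.2]], newtons=40)

```text
clock: 2.15
position: [0.4195, -0.2432, 0.0208]
ee_rot: [-0.002, 0.889, 0.458, -0.001]
contact_force: [-0.1, 0.3, -0.1]
width: 0.0649
gripper_force: 0.0
```

Call:
drive_tool(rows=[[0,0,0,0],[0,0,0,0],[0,0,0,0],[0,0,0,0],[0,0,0,0],[0,0,0,0],[0,0,0,0],[0,0,0,0]], grip=40)

```text
clock: 2.82
position: [0.422, -0.2432, 0.0235]
ee_rot: [0.0, 0.889, 0.458, 0.0]
contact_force: [0.5, -0.2, -0.7]
width: 0.049
gripper_force: 42.5
```

```bash
python3 - <<'E'
from h import *
a=np.radians(4.);c=np.array([634.9,-223.8]);y=np.array([-np.sin(a),np.cos(a)]);g=c-28*y;print(g)
plan((420.5,-244,80,54.6),(g[0],g[1],80,54.6),(g[0],g[1],27.5,54.6))
E
```

```text
[ 636.85318126 -251.73179341]
t 2.8 at [ 422.  -243.2   23.5] 54.6 w 49.0
units [-0.06 -0.03 -2.26] turn -0.0
units [ 4.76  7.23 -0.  ] turn -0.0
units [0.  0.  2.1] turn -0.0
```

Call:
drive_tool(rows=[[0,0,-0.4,0],[0,0,-1.2,0],[0,0,-2,0],[0.4,0.6,-2.7,0],[1,1.5,-2.7,0],[1.7,2.6,-2.7,0],[2.4,3.7,-2.7,0],[3.1,4.7,-2.7,0]])

```text
clock: 3.48
position: [0.5643, -0.2483, 0.0911]
ee_rot: [0.001, 0.889, 0.458, 0.0]
contact_force: [-0.4, -0.9, -0.6]
width: 0.0491
gripper_force: 42.6
```

Call:
drive_tool(rows=[[0.6,0.9,0,0],[1.1,1.7,0,0],[1.5,2.3,0,0],[1.7,2.5,0,0],[1.7,2.5,0,0],[1.7,2.5,0,0],[1.7,2.5,0,0],[1.7,2.5,0,0]])

```text
clock: 4.15
position: [0.6367, -0.2497, 0.0908]
ee_rot: [-0.0, 0.889, 0.458, -0.0]
contact_force: [0.5, -0.1, -1.0]
width: 0.049
gripper_force: 42.5
```

```bash
python3 - <<'E'
from h import *
plan((637,-252,60,54.6),(637,-252,27,54.6))
im,P,m=near("wrist",637,-252,.01,.06,"pics/w_fan2.png")
E
```

```text
t 4.2 at [ 636.7 -249.7   90.8] 54.5 w 49.0
units [-0.07  0.06  1.23] turn -0.01
units [0.   0.   1.32] turn -0.0
```

View pics/w_fan2.png

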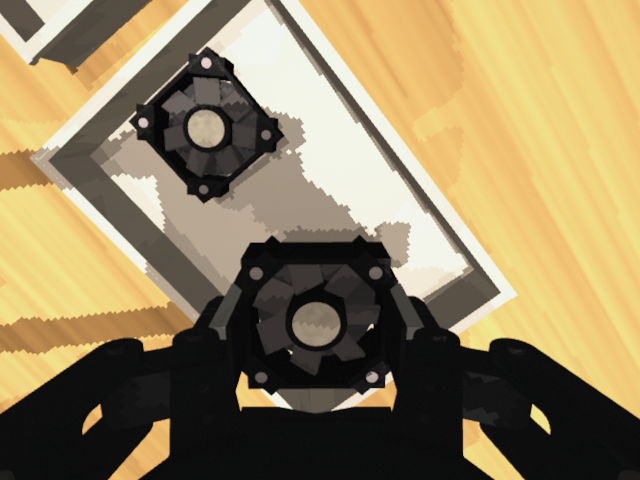

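The fan is held level at (316,315), over the tray's free end and clear of the fixed fan at (207,128). I'll lower it now.

Call:
drive_tool(rows=[[0,0,0.4,0],[0,0,1,0],[0,0,1.6,0],[0,0,2.1,0],[0,0,2.4,0],[0,0,2.5,0],[0,0,2.55,0],[0,0,2.55,0]])

```text
clock: 4.87
position: [0.6385, -0.25, 0.0272]
ee_rot: [0.0, 0.889, 0.458, 0.0]
contact_force: [0.4, -0.4, -0.9]
width: 0.0493
gripper_force: 42.5
```

Call:
drive_tool(rows=[[0,0,0,0],[0,0,0,0],[0,0,0,0],[0,0,0,0],[0,0,0,0],[0,0,-0.5,0],[0,0,-1.5,0],[0,0,-2.7,0]], grip=61)

```text
clock: 5.53
position: [0.6369, -0.2491, 0.094]
ee_rot: [-0.002, 0.889, 0.458, -0.001]
contact_force: [0.1, 0.2, 0.9]
width: 0.0608
gripper_force: 0.0
```

```bash
python3 - <<'E'
from h import *
plan((456.5,-133.5,200,0))
E
```

```text
t 5.5 at [ 636.9 -249.1   94. ] 54.6 w 60.8
units [-0.41 -8.56 -4.24] turn 9.09
```

Call:
drive_tool(rows=[[0,0,-1,1],[0,-0.6,-2,2.2],[0,-1.8,-3,3.4],[-0.1,-3,-3.2,4.6],[-0.2,-4.2,-3.2,5.8],[-0.3,-5.4,-3.2,7],[-0.4,-6.6,-3.2,8.2],[-0.4,-7.6,-3.2,9.1]])

```text
clock: 6.2
position: [0.4754, -0.1467, 0.1756]
ee_rot: [0.0, 1.0, -0.003, 0.0]
contact_force: [-0.1, 0.3, -0.0]
width: 0.0613
gripper_force: 0.0
```

```bash
python3 - <<'E'
from h import *
im,P,m=near("wrist",456.5,-133.5,.027,.045,"pics/w_mb.png")
m&=(P[...,2]<.04);print(rect(P[m]),m.sum())
r=rect(P[m]);plan((r[0],r[1],60,0),(r[0],r[1],26,0))
im,P,m=near("wrist",637,-250,.01,.05);m&=P[...,2]<.03;print(m.sum(), m.sum() and (rect(P[m]),np.median(P[m][:,2])))
E
```

```text
[ 459.3 -134.7   42.1   41.9  -86.7] 3367
t 6.2 at [ 470.6 -143.4  175.2] -0.5 w 61.1
units [-0.45 -0.34  4.61] turn -0.08
units [0.   0.   1.36] turn 0.0
521 (array([ 608.2, -251.4,   24.6,    8.4,   80.2]), np.float64(0.022260357548571988))
```

View pics/w_mb.png

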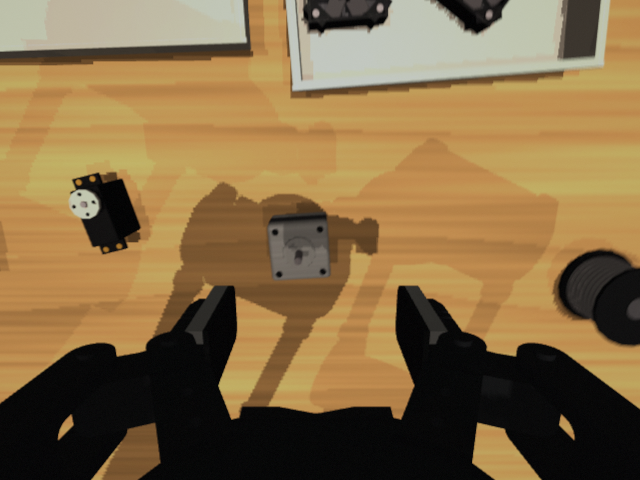

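The fan is down in the tray at (470,10). The loose motor is at (299,247), turned about 3°, with no socket visible on the gripped sides. I'll grip it fairly high so the pads pass above a low socket.

Call:
drive_tool(rows=[[-0.2,-0.1,0.8,-0.3],[-0.4,-0.3,2,-0.6],[-0.5,-0.4,3.2,-0.6],[-0.5,-0.4,4.4,-0.6],[-0.5,-0.4,5.2,-0.6],[-0.5,-0.4,5.6,-0.6],[-0.5,-0.4,5.7,-0.6],[-0.5,-0.4,5.7,-0.6]], newtons=50)

```text
clock: 6.97
position: [0.4657, -0.1382, 0.0319]
ee_rot: [0.0, 1.0, 0.031, -0.0]
contact_force: [-0.0, 0.8, 0.3]
width: 0.0611
gripper_force: 0.0
```

Call:
drive_tool(rows=[[0,0,0,0],[0,0,0,0],[0,0,0,0],[0,0,0,0],[0,0,0,0],[0,0,0,0],[0,0,0,0],[0,0,0,0]], grip=30)

```text
clock: 7.63
position: [0.4663, -0.1382, 0.0334]
ee_rot: [0.001, 1.0, 0.031, 0.002]
contact_force: [-0.2, 1.2, 5.1]
width: 0.0411
gripper_force: 51.4
```

```bash
python3 - <<'E'
from h import *
a=np.radians(1.6);c=np.array([653.3,-7.2]);X=np.array([np.cos(a),np.sin(a)]);Y=np.array([-np.sin(a),np.cos(a)])
for u in(30,-30):
    g=c+u*X-20*Y;print(g);plan((g[0],g[1],110,1.6))
E
```

```text
[683.84673623 -26.35455314]
t 7.6 at [ 466.3 -138.2   33.4] 3.6 w 41.1
units [ 8.96 -3.92 -3.06] turn 0.33
[623.87012932 -28.02985146]
t 7.6 at [ 466.3 -138.2   33.4] 3.6 w 41.1
units [ 6.56 -4.01 -3.06] turn 0.33
```

Call:
drive_tool(rows=[[0,0,-0.4,0],[0,0,-1.2,0],[0,0,-2,0],[0.4,-0.2,-2.8,0],[1.2,-0.5,-3,0],[2.3,-1,-3,0.1],[3.6,-1.5,-3,0.2],[5,-2.1,-3,0.3]])

```text
clock: 8.3
position: [0.5868, -0.0775, 0.1075]
ee_rot: [0.0, 1.0, 0.015, -0.0]
contact_force: [0.2, -0.9, -2.4]
width: 0.0407
gripper_force: 51.3
```

Call:
drive_tool(rows=[[1.3,-0.5,0,0],[2.4,-1,0,0],[3.4,-1.4,0,0],[4,-1.7,0,0],[4.2,-1.8,0,0],[4.2,-1.8,0,0],[4.2,-1.8,0,0],[4.2,-1.8,0,0]])

```text
clock: 8.97
position: [0.6884, -0.03, 0.1068]
ee_rot: [0.0, 1.0, 0.015, -0.001]
contact_force: [-0.4, 0.4, -1.1]
width: 0.0412
gripper_force: 51.3
```

```bash
python3 - <<'E'
from h import *
plan((689,-26.4,36.7,1.6))
im,P,m=near("wrist",681,-26,.01,.06,"pics/w_mb2.png")
m&=(P[...,2]>.085)&(P[...,2]<.14);print(m.sum(), np.percentile(P[m],[0,5,50,95,100],axis=0).round(3))
E
```

```text
t 9.0 at [688.4 -30.  106.8] 1.7 w 41.2
units [ 0.03 -0.14  2.8 ] turn 0.02
24722 [[ 0.659 -0.083  0.085]
 [ 0.666 -0.063  0.095]
 [ 0.694 -0.029  0.109]
 [ 0.702  0.004  0.138]
 [ 0.704  0.024  0.14 ]]
```

View pics/w_mb2.png

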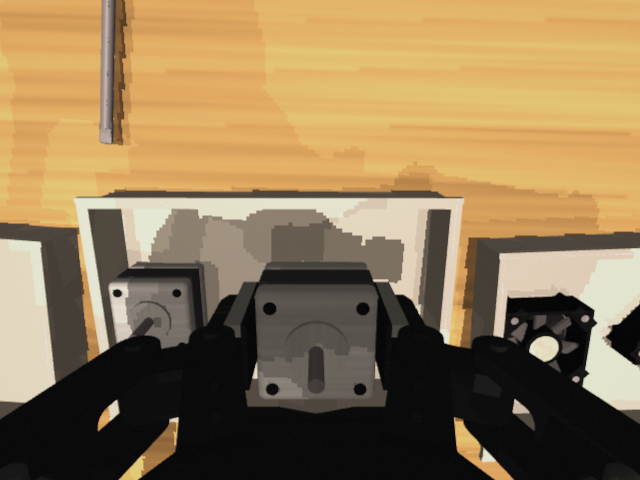

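The motor is held square at (315,345), with the fixed motor at (150,320) well clear on the left. Next I lower it into the far half of the tray.

Call:
drive_tool(rows=[[0,0,0.4,0],[0,0,1,0],[0,0,1.7,0],[0,0,2.3,0],[0,0,2.6,0],[0,0,2.75,0],[0,0,2.82,0],[0,0,2.82,0]])

```text
clock: 9.68
position: [0.6901, -0.0296, 0.037]
ee_rot: [0.0, 1.0, 0.015, 0.0]
contact_force: [-0.4, -0.9, -1.3]
width: 0.0414
gripper_force: 51.3
```

Call:
drive_tool(rows=[[0,0,0,0],[0,0,0,0],[0,0,0,0],[0,0,0,0],[0,0,0,0],[0,0,-0.6,0],[0,0,-1.8,0],[0,0,-3.2,0]], grip=55)

```text
clock: 10.35
position: [0.6884, -0.0291, 0.1149]
ee_rot: [-0.0, 1.0, 0.015, -0.003]
contact_force: [0.9, -0.1, 0.2]
width: 0.0549
gripper_force: 0.0
```

Call:
drive_tool(rows=[[0,0,-1,0],[0,0,-1.5,0],[-1,-0.2,-2,0],[-2.3,-0.5,-2,-0.5],[-3.6,-0.8,-2,-1],[-5,-1,-2,-1.5],[-6.4,-1.2,-2,-2],[-7.4,-1.3,-2,-2.1]], grip=40)

```text
clock: 11.02
position: [0.5006, -0.0019, 0.1665]
ee_rot: [-0.0, 0.992, 0.126, -0.001]
contact_force: [-0.8, -0.2, -0.3]
width: 0.04
gripper_force: 0.0
```

Call:
drive_tool(rows=[[0,0,0,0],[0,0,0,0],[0,0,0,0],[0,0,0,0],[0,0,0,0],[0,0,0,0],[0,0,0,0],[0,0,0,0]])

```text
clock: 11.68
position: [0.5045, -0.0027, 0.1663]
ee_rot: [-0.0, 0.992, 0.125, -0.0]
contact_force: [-0.5, -0.3, 0.0]
width: 0.0399
gripper_force: 0.0
```

```bash
python3 - <<'E'
from h import *
im,P,m=near("wrist",483.2,3.8,.02,.045,"pics/w_sb.png")
m&=(P[...,2]<.05);print(rect(P[m]),m.sum())
m&=(P[...,2]<.033);print(rect(P[m]),m.sum())
plan((483.2,3.8,27,14))
im,P,m=near("top",681,-29,.01,.045)
m&=np.abs(P[...,2]-.037)<.006;print("top view motor_b",rect(P[m]),m.sum())
E
```

```text
[484.9   3.6  55.6  19.9  14.3] 2255
[485.    3.3  55.6  19.4  14.5] 529
t 11.7 at [504.4  -2.6 166.3] 14.4 w 40.0
units [-0.76 -0.46  5.57] turn 0.06
top view motor_b [689.  -29.2  60.6  58.1  -0.7] 345
```

View pics/w_sb.png

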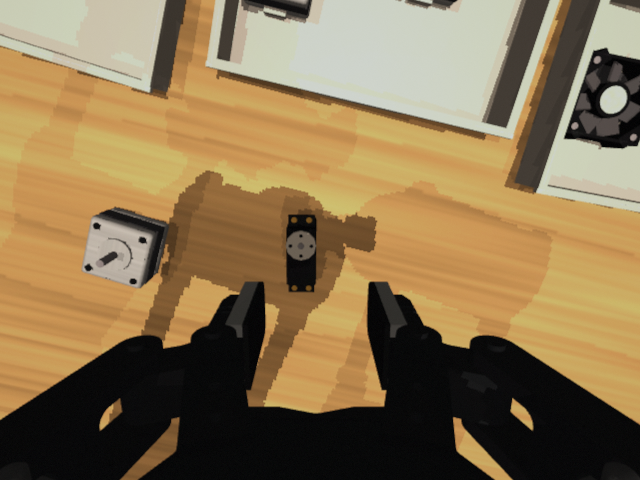

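The servo is square to the fingers at (301,252), and its neighbour motor at (125,248) is clear. The fan lies flat at (613,98).

Call:
drive_tool(rows=[[-0.3,-0.2,0.8,0],[-0.6,-0.4,2,0],[-0.7,-0.4,3.2,0],[-0.7,-0.4,4.2,0],[-0.7,-0.4,5,0],[-0.7,-0.4,5.4,0],[-0.7,-0.4,5.5,0],[-0.7,-0.4,5.5,0]], newtons=35)

```text
clock: 12.45
position: [0.4844, 0.0028, 0.0284]
ee_rot: [-0.0, 0.992, 0.125, -0.001]
contact_force: [0.0, -0.3, 0.4]
width: 0.0399
gripper_force: 0.0
```

Call:
drive_tool(rows=[[0,0,0,0],[0,0,0,0],[0,0,0,0],[0,0,0,0],[0,0,0,0],[0,0,0,0],[0,0,0,0],[0,0,0,0]], grip=10)

```text
clock: 13.12
position: [0.4856, 0.0026, 0.03]
ee_rot: [0.0, 0.992, 0.125, 0.001]
contact_force: [-0.1, 0.4, 5.3]
width: 0.0192
gripper_force: 35.0
```

```bash
python3 - <<'E'
from h import *
a=np.radians(-2.8);c=np.array([632.7,209.8]);Y=np.array([-np.sin(a),np.cos(a)])
for u in(15,-45): print(c+u*Y)
g=c-45*Y;plan((g[0],g[1],100,-2.8),(g[0],g[1],32,-2.8))
E
```

```text
[633.43274655 224.78209206]
[630.50176036 164.85372382]
t 13.1 at [485.6   2.6  30. ] 14.4 w 19.2
units [ 7.23 -4.85 -2.8 ] turn 2.86
units [ 0.   -0.    2.72] turn -0.0
```

Call:
drive_tool(rows=[[0,0,-0.4,0],[0,0,-1.2,0],[0,0,-2,0],[0.4,-0.3,-2.8,0.3],[1.2,-0.8,-3,0.8],[2.2,-1.5,-3,1.5],[3.3,-2.2,-3,2.2],[4.4,-3,-3,2.9]])

```text
clock: 13.78
position: [0.5733, 0.1033, 0.1044]
ee_rot: [0.0, 1.0, -0.029, 0.0]
contact_force: [1.2, -0.2, -0.3]
width: 0.0194
gripper_force: 34.2
```

Call:
drive_tool(rows=[[1.3,-0.5,0,0],[2.3,-0.8,0,0],[3,-1,0,0],[3.3,-1.1,0,0],[3.3,-1.1,0,0],[3.3,-1.1,0,0],[3.3,-1.1,0,0],[3.3,-1.1,0,0]])

```text
clock: 14.45
position: [0.655, 0.1253, 0.104]
ee_rot: [0.0, 1.0, -0.027, -0.001]
contact_force: [-0.4, -0.3, -0.7]
width: 0.0194
gripper_force: 34.3
```

```bash
python3 - <<'E'
from h import *
plan((630.5,164.9,33.3,-2.8))
im,P,m=near("wrist",630,165,.01,.06,"pics/w_sb2.png")
E
```

```text
t 14.4 at [655.  125.3 104. ] -3.1 w 19.4
units [-1.06 -1.53  2.83] turn -0.04
```

View pics/w_sb2.png

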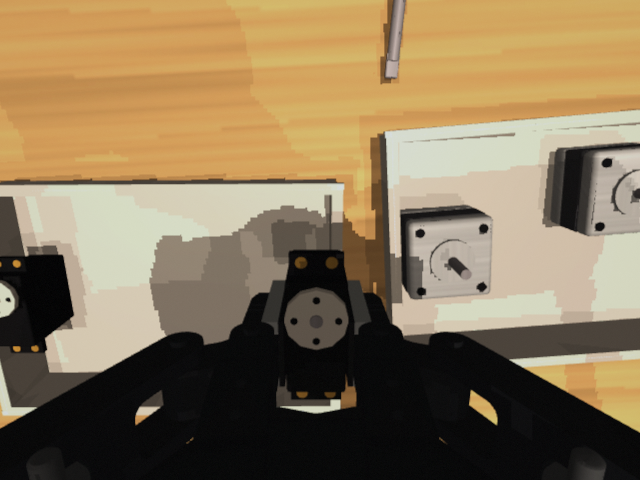

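The servo is held upright at (316,325), but it's still over the tray's right wall because I used the earlier axes. I'll shift it left and back before lowering. motor_b stands well in its tray at (600,185).

Call:
drive_tool(rows=[[-0.3,-0.4,0,0],[-0.7,-1,0,0],[-1.1,-1.5,0,0],[-1.1,-1.5,0.3,0],[-1.1,-1.5,1,0],[-1.1,-1.5,1.7,0],[-1.1,-1.5,2,0],[-1.1,-1.5,2,0]])

```text
clock: 15.17
position: [0.629, 0.1647, 0.0517]
ee_rot: [0.001, 1.0, -0.026, -0.002]
contact_force: [-0.2, 0.5, -0.8]
width: 0.0194
gripper_force: 34.3
```

Call:
drive_tool(rows=[[0,0,0.2,0],[0,0,0.4,0],[0,0,0.6,0],[0,0,0.75,0],[0,0,0.83,0],[0,0,0.83,0],[0,0,0.83,0],[0,0,0.83,0]])

```text
clock: 15.83
position: [0.6312, 0.1647, 0.0334]
ee_rot: [0.0, 1.0, -0.027, 0.0]
contact_force: [0.2, -0.0, -0.8]
width: 0.0195
gripper_force: 34.4
```

Call:
drive_tool(rows=[[0,0,0,0],[0,0,0,0],[0,0,0,0],[0,0,0,0],[0,0,0,0],[0,0,-0.6,0],[0,0,-1.8,0],[0,0,-3.2,0]], grip=33)

```text
clock: 16.5
position: [0.6293, 0.1644, 0.1117]
ee_rot: [0.001, 1.0, -0.027, -0.003]
contact_force: [0.7, -0.9, 0.7]
width: 0.0329
gripper_force: 0.0
```

```bash
python3 - <<'E'
from h import *
plan((405,258,180,-20.3),(399,258,30,-20.3))
E
```

```text
t 16.5 at [629.3 164.4 111.7] -3.0 w 32.9
units [-9.16 -3.26 -2.73] turn 2.88
units [-0.23  0.08  6.  ] turn -0.0
```

Call:
drive_tool(rows=[[0,0,-1,0.2],[-0.8,-0.3,-2,0.6],[-2.2,-0.8,-2.3,1],[-3.6,-1.3,-2.3,1.4],[-5,-1.8,-2.3,1.8],[-6.4,-2.3,-2.3,2.2],[-7.8,-2.8,-2.3,2.6],[-8.8,-3.2,-2.3,2.9]], grip=40)

```text
clock: 17.17
position: [0.4121, 0.2566, 0.1708]
ee_rot: [0.0, 0.984, -0.178, -0.001]
contact_force: [-0.0, 0.4, -0.0]
width: 0.04
gripper_force: 0.0
```

Call:
drive_tool(rows=[[-0.1,0,0,0],[-0.1,0,0,0],[-0.1,0,0,0],[-0.1,0,0,0],[-0.1,0,0,0],[-0.1,0,0,0],[-0.1,0,0,0],[-0.1,0,0,0]])

```text
clock: 17.83
position: [0.4138, 0.2568, 0.1705]
ee_rot: [0.0, 0.984, -0.178, -0.0]
contact_force: [0.2, -0.9, -0.5]
width: 0.0401
gripper_force: 0.0
```

```bash
python3 - <<'E'
from h import *
im,P,m=near("wrist",399,258,.02,.045,"pics/w_sa.png")
m&=(P[...,2]<.05);r=rect(P[m]);print(r,m.sum())
plan((r[0]-.6,r[1],29,r[4]))
E
```

```text
[400.6 258.2  55.7  20.  -21.9] 2192
t 17.9 at [413.6 256.9 170.6] -20.5 w 40.1
units [-0.53  0.14  5.66] turn 0.24
```

View pics/w_sa.png

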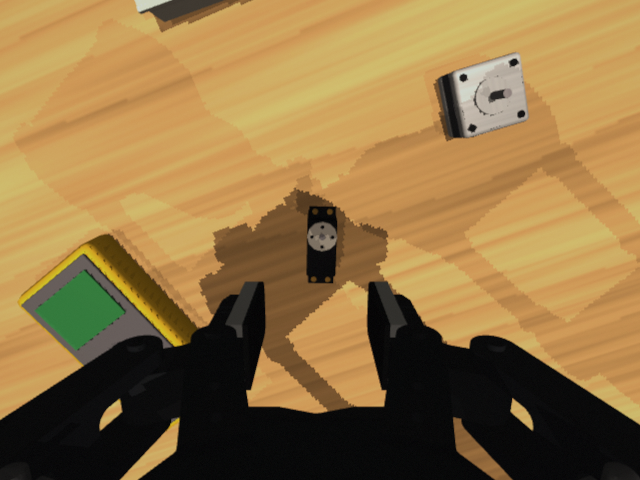

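The servo is at (321,245), between the fingers. The multimeter's near corner, around (195,335), is over 60 mm from the finger.

Call:
drive_tool(rows=[[-0.2,0.1,0.8,0.2],[-0.4,0.1,2,0.2],[-0.5,0.1,3.2,0.2],[-0.5,0.1,4.2,0.2],[-0.5,0.1,5,0.2],[-0.5,0.1,5.5,0.2],[-0.5,0.1,5.65,0.2],[-0.5,0.1,5.65,0.2]])

```text
clock: 18.55
position: [0.4002, 0.2588, 0.0286]
ee_rot: [0.001, 0.982, -0.188, -0.001]
contact_force: [-0.1, 0.7, 1.2]
width: 0.0398
gripper_force: 0.0
```

Call:
drive_tool(rows=[[0,0,0,0],[0,0,0,0],[0,0,0,0],[0,0,0,0],[0,0,0,0],[0,0,0,0],[0,0,0,0],[0,0,0,0]], grip=10)

```text
clock: 19.22
position: [0.4014, 0.2595, 0.0304]
ee_rot: [-0.001, 0.982, -0.188, 0.001]
contact_force: [0.1, -0.0, 5.6]
width: 0.0194
gripper_force: 35.0
```

```bash
python3 - <<'E'
from h import *
plan((633.4,224.8,105,-2.8))
E
```

```text
t 19.2 at [401.4 259.5  30.4] -21.6 w 19.4
units [ 9.14 -2.13 -2.98] turn -3.14
```

Call:
drive_tool(rows=[[0,0,-0.4,0],[0,0,-1.2,0],[0,0,-2,0],[0.4,-0.1,-2.8,0],[1.1,-0.3,-3,0],[2.1,-0.5,-3,0],[3.2,-0.8,-3,0],[4.4,-1,-3,0]])

```text
clock: 19.88
position: [0.5126, 0.242, 0.1049]
ee_rot: [-0.0, 0.982, -0.187, 0.0]
contact_force: [0.3, 0.8, -1.4]
width: 0.0196
gripper_force: 34.2
```

Call:
drive_tool(rows=[[1.2,-0.3,0,-0.5],[2.4,-0.6,0,-1],[3.5,-0.9,0,-1.6],[4.3,-1,0,-2.2],[4.7,-1.1,0,-2.8],[4.7,-1.1,0,-3.1],[4.7,-1.1,0,-3.1],[4.7,-1.1,0,-3.1]])

```text
clock: 20.55
position: [0.631, 0.2239, 0.104]
ee_rot: [0.0, 1.0, -0.027, -0.001]
contact_force: [-0.3, 0.0, -0.6]
width: 0.0195
gripper_force: 34.2
```

```bash
python3 - <<'E'
from h import *
plan((633.4,224.8,33.5,-2.8))
im,P,m=near("wrist",630,165,.01,.045,"pics/w_sa2.png")
m&=P[...,2]<.06;print(rect(P[m]),np.percentile(P[m][:,2],[5,50,95]))
E
```

```text
t 20.6 at [631.  223.9 104. ] -3.1 w 19.5
units [ 0.09 -0.04  2.82] turn -0.05
[629.4 147.9  55.9  55.7  -3.6] [0.01803744 0.03963208 0.0466054 ]
```

View pics/w_sa2.png

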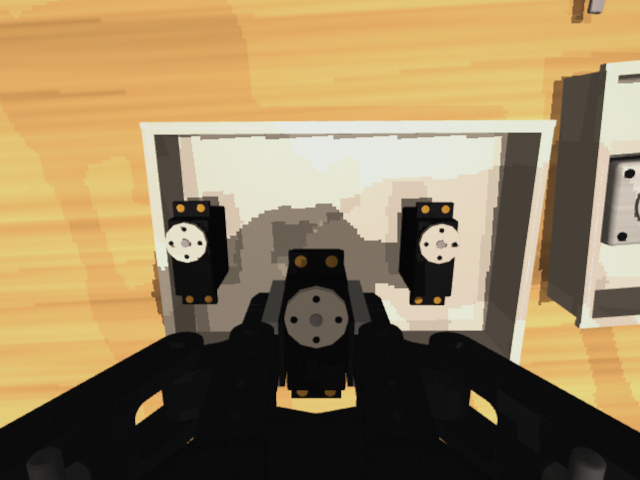

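The held servo at (316,325) sits midway between the fixed servo (190,250) and servo_b (432,250), which stands upright. I'll lower it.

Call:
drive_tool(rows=[[0,0,0.4,0],[0,0,1,0],[0,0,1.7,0],[0,0,2.3,0],[0,0,2.6,0],[0,0,2.75,0],[0,0,2.82,0],[0,0,2.82,0]])

```text
clock: 21.27
position: [0.6314, 0.2242, 0.0342]
ee_rot: [0.0, 1.0, -0.026, 0.0]
contact_force: [0.2, -0.1, -1.3]
width: 0.0193
gripper_force: 34.3
```

Call:
drive_tool(rows=[[0,0,0,0],[0,0,0,0],[0,0,0,0],[0,0,0,0],[0,0,0,0],[0,0,-0.6,0],[0,0,-1.8,0],[0,0,-3.2,0]], grip=33)

```text
clock: 21.93
position: [0.6298, 0.2236, 0.1125]
ee_rot: [0.001, 1.0, -0.027, -0.003]
contact_force: [-0.1, -0.2, 0.5]
width: 0.0331
gripper_force: 0.0
```

```bash
python3 - <<'E'
from h import *
plan((460,125,170,-3))
E
```

```text
t 21.9 at [629.8 223.6 112.5] -3.0 w 33.1
units [-6.57  4.3  -2.3 ] turn -0.01
```

Call:
drive_tool(rows=[[0,0,-1,0],[-0.6,0.4,-2,0],[-1.7,1.1,-2.3,0],[-2.8,1.8,-2.3,0],[-3.9,2.5,-2.3,0],[-5,3.3,-2.3,0],[-6,4,-2.3,0],[-6.6,4.3,-2.3,0]], grip=61)

```text
clock: 22.6
position: [0.4574, 0.1238, 0.1715]
ee_rot: [0.001, 1.0, -0.027, -0.001]
contact_force: [0.3, 0.1, 0.2]
width: 0.061
gripper_force: 0.0
```

Call:
drive_tool(rows=[[0,0,0,0],[0,0,0,0],[0,0,0,0],[0,0,0,0],[0,0,0,0],[0,0,0,0],[0,0,0,0],[0,0,0,0]], newtons=50)

```text
clock: 23.27
position: [0.4613, 0.1256, 0.1713]
ee_rot: [0.0, 1.0, -0.026, -0.0]
contact_force: [-0.4, -0.4, -0.5]
width: 0.061
gripper_force: 0.0
```

```bash
python3 - <<'E'
from h import *
im,P,m=near("wrist",453,125,.027,.045,"pics/w_ma.png")
m&=(P[...,2]<.04);r=rect(P[m]);print(r,m.sum())
plan((r[0]-.8,r[1],33,-3.5))
E
```

```text
[456.  125.2  42.4  41.7  -4.3] 3569
t 23.3 at [461.2 125.6 171.3] -3.0 w 60.9
units [-0.24  0.03  5.53] turn 0.08
```

View pics/w_ma.png

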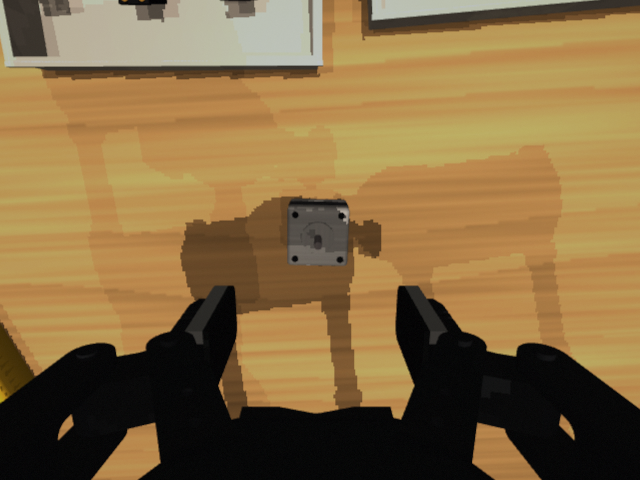

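The motor is at (318,235), square to the fingers within about 1°.

Call:
drive_tool(rows=[[-0.1,0,0.8,0.2],[-0.2,0,2,0.2],[-0.2,0,3.2,0.2],[-0.2,0,4.2,0.2],[-0.2,0,5,0.2],[-0.2,0,5.4,0.2],[-0.2,0,5.5,0.2],[-0.2,0,5.5,0.2]])

```text
clock: 23.98
position: [0.4557, 0.1257, 0.0334]
ee_rot: [0.0, 0.999, -0.037, -0.001]
contact_force: [0.0, -0.6, -0.3]
width: 0.061
gripper_force: 0.0
```

Call:
drive_tool(rows=[[0,0,0,0],[0,0,0,0],[0,0,0,0],[0,0,0,0],[0,0,0,0],[0,0,0,0],[0,0,0,0],[0,0,0,0]], grip=30)

```text
clock: 24.65
position: [0.4571, 0.1258, 0.0351]
ee_rot: [-0.0, 0.999, -0.037, 0.001]
contact_force: [0.6, -0.7, 6.7]
width: 0.0411
gripper_force: 51.6
```

```bash
python3 - <<'E'
from h import *
im,P,m=near("top",680,-29,.025,.05);m&=np.abs(P[...,2]-.037)<.005
cols=im[m].astype(int);r=rect(P[m&(P[...,0]<.71)&(P[...,0]>.64)]);print("motor_b",r)
a=np.radians(1.6);c=np.array([653.3,-7.2]);X=np.array([np.cos(a),np.sin(a)]);Y=np.array([-np.sin(a),np.cos(a)])
g=c-30*X-23*Y;print(g);plan((g[0],g[1],108,1.6))
E
```

```text
motor_b [ 6.797e+02 -2.970e+01  4.300e+01  3.900e+01  1.000e-01]
[623.95389424 -31.02868181]
t 24.7 at [457.1 125.8  35.1] -4.2 w 40.9
units [ 7.12  5.76 -2.91] turn -0.97
```

Call:
drive_tool(rows=[[0,0,-0.4,0],[0,0,-1.2,0],[0,0,-2,0],[0.4,0.3,-2.8,0],[1,0.8,-3,0],[1.8,1.5,-3,0],[2.7,2.2,-3,0],[3.6,2.9,-3,0]])

```text
clock: 25.37
position: [0.5405, 0.0462, 0.1091]
ee_rot: [-0.0, 0.999, -0.037, -0.0]
contact_force: [0.8, 1.3, -3.0]
width: 0.0408
gripper_force: 51.4
```

Call:
drive_tool(rows=[[1,0.8,0,-0.2],[2,1.6,0,-0.5],[2.9,2.4,0,-0.8],[3.4,2.8,0,-1],[3.5,2.9,0,-1],[3.5,2.9,0,-1],[3.5,2.9,0,-1],[3.5,2.9,0,-1]])

```text
clock: 26.03
position: [0.6207, -0.0308, 0.1087]
ee_rot: [-0.0, 1.0, 0.016, -0.001]
contact_force: [-0.7, 0.1, -2.9]
width: 0.0408
gripper_force: 51.4
```

```bash
python3 - <<'E'
from h import *
plan((624,-31,38,1.6))
im,P,m=near("wrist",630,165,.01,.045,"pics/w_ma2.png")
E
```

```text
t 26.0 at [620.7 -30.8 108.7] 1.8 w 40.8
units [0.13 0.01 2.83] turn 0.03
```

View pics/w_ma2.png

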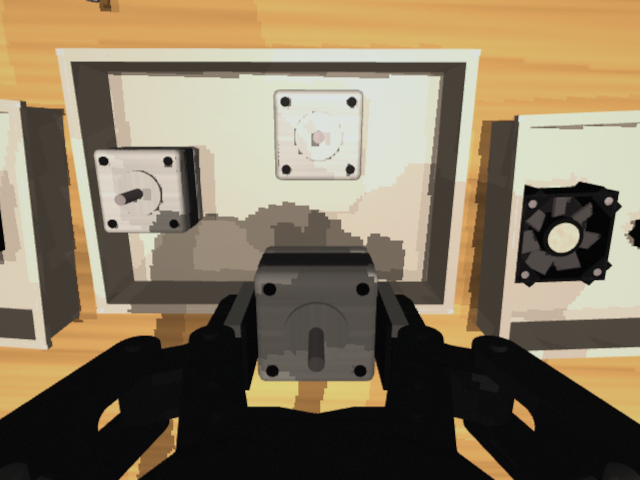

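Held motor is square at (316,330); motor_b stands at (318,135) and the fixed one at (145,190), so there's room to set it down.

Call:
drive_tool(rows=[[0.1,0,0.4,0],[0.1,0,1,0],[0.1,0,1.7,0],[0.1,0,2.3,0],[0.1,0,2.6,0],[0.1,0,2.75,0],[0.1,0,2.83,0],[0.1,0,2.83,0]])

```text
clock: 26.75
position: [0.6248, -0.0316, 0.0387]
ee_rot: [0.0, 1.0, 0.016, 0.0]
contact_force: [0.2, 0.2, -1.8]
width: 0.0411
gripper_force: 51.4
```

Call:
drive_tool(rows=[[0,0,0,0],[0,0,0,0],[0,0,0,0],[0,0,0,0],[0,0,0,0],[0,0,-0.6,0],[0,0,-1.8,0],[0,0,-3.2,0]], grip=55)

```text
clock: 27.42
position: [0.6232, -0.0317, 0.1171]
ee_rot: [-0.0, 1.0, 0.015, -0.003]
contact_force: [1.3, 0.7, 0.2]
width: 0.0551
gripper_force: 0.0
```

Call:
drive_tool(rows=[[0,0,-1,0],[-0.5,0,-2,0],[-1.6,0,-3,0],[-3,0,-3.5,0],[-4.4,0,-4,0],[-5.8,0,-4,0],[-7,0,-4,0],[-7.6,0,-4,0]])

```text
clock: 28.08
position: [0.4308, -0.0373, 0.2186]
ee_rot: [0.0, 1.0, 0.015, -0.001]
contact_force: [-0.3, -0.1, -0.2]
width: 0.0546
gripper_force: 0.0
```

```bash
python3 - <<'E'
from h import *
from rig import get_state
im,P,m=near("top",630,0,.0,1)
cv2.imwrite("pics/topF.png",cv2.resize(im[135:300,90:490,::-1],(800,330)))
for n,x,y,h in(("ma",623,-31,37),("mb",680,-29.5,37),("sa",631,224,39),("sb",630,164.5,39),("fan",637,-250,23)):
    k=(np.hypot(P[...,0]-x/1e3,P[...,1]-y/1e3)<.036)&(np.abs(P[...,2]-h/1e3)<.007)
    k=cv2.morphologyEx(k.astype(np.uint8),cv2.MORPH_OPEN,np.ones((2,2)))>0
    print(n,rect(P[k]),"z",np.median(P[k][:,2]).round(4))
print(get_state()["clock"],get_state()["contact_force"])
E
```

```text
ma [517.5 -30.7 252.2  43.4  -1.8] z 0.0377
mb [553.2 -29.4 323.2  40.8  -1.4] z 0.0374
sa [625.9 223.   47.6  21.4 -10.9] z 0.0377
sb [627.8 162.3  51.7  18.6 -10.1] z 0.0388
fan [ 636.2 -254.8   57.3   55.4  -33.9] z 0.0207
28.1333 [-2.10916359  0.83191436 -0.28912987]
```

View pics/topF.png

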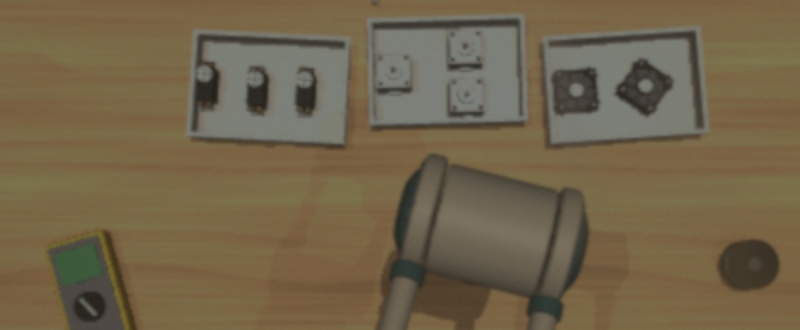

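All five parts stand in the right trays, at heights matching the tray floor: motors at (465,48) and (467,95), servos at (256,88) and (305,88), fan at (645,87). The meter and reel look unmoved.

Call:
drive_tool(rows=[[0,0,0,0],[0,0,0,0],[0,0,0,0],[0,0,0,0],[0,0,0,0],[0,0,0,0],[0,0,0,0],[0,0,0,0]])

```text
clock: 28.8
position: [0.4352, -0.0378, 0.2181]
ee_rot: [-0.0, 1.0, 0.015, -0.0]
contact_force: [-0.3, 0.9, -0.1]
width: 0.0548
gripper_force: 0.0
```

```bash
python3 -c "
from rig import order
print(order.sign_off())"
```

```text
the job is handed in; nothing more can be done
None
```

I set all five parts upright in their matching trays without touching the solder reel or multimeter, and handed the job in at about 29 s; the hand-in returned no verdict.

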